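Stack the pivot of a model turntable under its spring catches

ROBOT

A 6-joint arm with a two-finger parallel gripper is mounted at the origin on the work surface. World frame = base frame: x ahead of the robot, y to its left, z up, the work surface at z = 0. Lengths are in mm, angles in rad, forces in N, time in s.
With the tool pointing down it reaches from about 350 to 875 mm from the base axis. Payload 4.2 kg.
Tool frame: the origin (TCP) lies at the very end of the fingers, on their centre line; the grasp point (between the pads) lies 19 mm behind it (r.grip_point_offset is the distance from the TCP to the grasp point, in mm); z points along the fingers, y is the line along which they close (so a half turn about z gives the same grasp; the last joint's range is limited). The gripper opens to 87 mm and grips with 3 to 60 N. Pads are 19 mm wide; open, the fingers measure 117 mm over their backs; the gripper's body (75 mm by 190 mm) begins 51 mm behind the grasp point.
Start: joints at [-0.962, 0.385, 0.008, 0, -1.194, -0.259], TCP at [214.208, -587.124, 222.55] pointing down, gripper open.
Joint ranges: [-3.14, 3.14], [-1.21, 2.06], [-1.07, 1.41], [-3.16, 2.05], [-2.99, -0.16], [-3.1, 3.1]. Speed limits (rad/s): [2.79, 2.79, 3.14, 3.14, 3.14, 3.14].

INTERFACE

Orientations are given as a rotation vector (axis times angle).
In Python, from rig import readout, optics, job, r gives the robot as it stands.
- The arm moves only by the tool send_rows, never from a script. Its argument "increments" is a list of rows, each a list of 3 entries, a list of its own where there are three numbers: the shift along the tool's x, y, z as a fraction of full scale, then the turn about the tool's z as a fraction of full scale, then the closure, from -1 (fully open) to 1 (shut), so that 0 is half open. In form: [[[x, y, z], yaw, jaw], ...]. A call has 1 to 10 rows; each row shifts and turns the commanded pose from where the row before left it, along the tool's axes as they then stand; what a row does not reach is not made up. Full scale, the value 1, is 0.025 m for a shift and 0.08 rad for a turn. A row lasts 1/12 s, in which the tool goes at most 41.7 mm and 7.16 degrees, less where a joint would pass 70% of its speed; a pose out of reach is approached as far as the arm can. A call with a number of a shift or a turn outside -1 to 1 is refused whole. A call with a gripper value outside its range is refused whole. The fingers move at their own pace and stop on an object; "squeeze" is the grip in N (left out, the last holds). Time passes only in rows, so rows that do not move let the fingers close. It gives the time, the measured TCP pose, the force, the opening and the grip force at its end, in the units of the state.
- readout.get_state(): the state, without advancing time (a new reading comes with each control period).
- optics.camera(name): name is "side" or "top"; returns the picture (480x640x3 uint8, red, green, blue); there is no depth.
- optics.get_calibration(name): a dict with "camera_matrix" (3x3 intrinsics, pixels), "dist" ([k1, k2, p1, p2, k3] as OpenCV has them; the pictures are not rectified), "rvec" (rotation vector, rad) and "tvec" (3), from world to camera coordinates, as OpenCV has them. Camera axes: x right, y down, z forward; pixel columns grow to the right and rows downward; lengths in mm; the calibration is good to about 2 mm. A picture is of the moment at which its call begins. get_calibration takes no time and is no camera call.
- job.finish_job(): hands the job in; it is judged then, once.
The state is a dict: "time": time; "joint_pos": joint angles; "qd": joint speeds; "joint_efforts": joint torques, N m; "eef_pos": TCP position; "eef_rot": TCP orientation; "force": force on the tool from outside, world axes, zero at the start; "torque": the same for the moment, N m; "finger_gap": opening from 0.0 (shut) to 1.0 (fully open); "finger_force": force on a finger pad.
Only numpy, scipy, OpenCV 4.12 (cv2) and the standard library are available. Lean on these libraries where they do the work, as an engineer would, in place of code of your own. Each camera call takes 0.05 s, during which the arm holds its last target. There are 200 camera calls.

TASK

Assemble the pivot of the model turntable: slide the ball bearing, then the thick spacer sleeve, then the flat washer over the upright spindle, pressing each one gently past the two spring catches and down until it is fully home, never with more than about 25 N. Finish with all three flat on each other on the spindle's sprung seat and both catches sprung out over the washer; leave the little model buildings and the calculator where they are.

Things in the scene. Friction and masses are not known exactly. Their poses are not given: they have to be found in the camera images.
- stand: fixed dark steel turntable foot: round plate 120 mm across, 10 mm thick, with a central clamp collar 38 mm across up to 26 mm height. Origin on the table top on the vertical spindle axis, z up. It holds an upright steel spindle with a sprung seat. A total load over 25 N on foot, spindle, seat or catches is too much; below that the spindle stays put
- collar (a point): on the spindle axis at the collar's top, 26 mm above the table. Above it: a seat disc 30 mm across on a wave spring, carrying the parts (it sinks up to 2.5 mm: starts at 2 N, 4 N per mm, then rigid); above it the 16 mm shaft with a conical tip (45 to 52 mm above the unloaded seat, 9 mm across at the end). The seat's height is not measured and differs each time, 30 to 56 mm above the table: feel for it
- catch_a (a joint): brass spring catch on the stand's +x side, 4 mm out of the shaft: sloping upper face (45 down to 37 mm above the unloaded seat), flat lower face at 35 mm. A part needs roughly 8 N to pass the catches, which then spring out; the parts are 36 mm high in all, so the seat must be pressed down over 1 mm to let the catches out. In m: 0 = fully out, 0.0045 = fully in the shaft
- catch_b (a joint): the same catch on the stand's -x side: 0 = sprung fully out, 0.0045 m = pushed fully into the shaft
- bearing: steel ball bearing, a ring 36 mm outside diameter, 12 mm high, bore 19 mm, balls and dark grooves visible in its faces, 70 g (may vary by a third); lies flat. Origin at the centre of its underside, z up along the bore
- spacer: plain aluminium spacer sleeve, a thick-walled ring 40 mm outside diameter, 18 mm high (the tallest of the three), bore 19 mm, about 60 g; lies flat. Origin at the centre of its underside, z up along the bore
- washer: plain flat steel washer, 46 mm outside diameter (the widest), 6 mm thick (the thinnest), bore 19 mm, about 50 g; lies flat on the table. Origin at the centre of its underside, z up along the bore
- pavilion_small: bystander: small card model building with a grey flat roof, 68 x 88 x 40 mm. Origin at the centre of its underside
- pavilion_long: bystander: longer card model building with a grey flat roof, 68 x 138 x 44 mm. Origin at the centre of its underside
- calculator: bystander: flat green pocket calculator, 120 x 72 x 16 mm. Origin at the centre of its underside, long side along its x
Not all that is in view belongs to the job. Leave any purple look-alike of the spacer alone.

How it is judged (in metres and radians):
On the way, in this order (a step that is already met when the one before it is completed fails the run):
1. the bearing is on the spindle below the catches, before the spacer and the washer are on it (horizontal distance between bearing and stand below 0.003 m and angle between bearing's own z axis and vertical below 0.1 rad and z of bearing in the frame of stand below 0.059 m and horizontal distance between each of spacer, washer and stand above 0.05 m), for 0.2 s.
2. the spacer lies on the bearing, before the washer is on the spindle (horizontal distance between each of bearing, spacer and stand below 0.003 m and angle between each of bearing, spacer's own z axis and vertical below 0.1 rad and z of bearing in the frame of stand below 0.059 m and distance between spacer and bearing between 0.009 and 0.015 m and z of spacer in the frame of bearing above 0 m and horizontal distance between washer and stand above 0.05 m), for 0.2 s.
3. the washer lies on the spacer with both catches out over it (horizontal distance between each of bearing, spacer, washer and stand below 0.003 m and angle between each of bearing, spacer, washer's own z axis and vertical below 0.1 rad and z of bearing in the frame of stand below 0.059 m and distance between spacer and bearing between 0.009 and 0.015 m and z of spacer in the frame of bearing above 0 m and distance between washer and spacer between 0.015 and 0.021 m and z of washer in the frame of spacer above 0 m and value of joint each of catch_a, catch_b below 0.0012 m), for 0.2 s.
At the end, for the whole second after the job is handed in: Bearing, spacer, washer from below upward on the spindle, each within 3 mm of its axis and 0.1 rad of flat, bearing under 59 mm, spacer 12 (+-3) mm above it, washer 18 (+-3) mm above that; catches under 1.2 mm in; parts at rest; bystanders within 30 mm of their places (all of step 3 and linear speed of each of bearing, spacer, washer below 0.02 m/s and distance of each of pavilion_small, pavilion_long, calculator from where it was at the start of the episode below 0.03 m); the robot touches nothing.
It fails at once if a load of more than 25 N on the turntable foot, its spindle, seat or catches (contact force between anything else and stand above 25 N).
It fails at once if the pavilion small is pushed more than 30 mm (distance of pavilion_small from where it was at the start of the episode above 0.03 m).
It fails at once if the pavilion long is pushed more than 30 mm (distance of pavilion_long from where it was at the start of the episode above 0.03 m).
It fails at once if the calculator is pushed more than 30 mm (distance of calculator from where it was at the start of the episode above 0.03 m).
It also fails if it takes over 72 s, if anything falls off the work surface, if the arm or the gripper's body presses on something with over 40 N, if the wrist force passes 120 N, or if a joint passes its speed limit or range.

## Working session

There is one attempt and no reset: what is moved stays moved. The work goes in short steps, Python scripts to look and compute and a tool call to move; the robot and the scene stay as the last step left them, time stands still between calls to the robot, and variables do not carry over. Pictures are saved under pics/ and viewed, at most 10 in all, crops included, and the job is handed in when it is done.

Besides the shell and the picture viewer there is one more tool, called as name([rows], argument=value, ...), one row to a line, values as JSON. send_rows: Moves the arm, as the interface text tells. Its arguments: {"type":"object","properties":{"increments":{"type":"array"},"squeeze":{"type":"number"}},"required":["increments"]}

```bash
mkdir -p pics; ls
python3 - <<'E'
from rig import readout, optics, job, r
import cv2
for n in("top","side"):
    cv2.imwrite(f"pics/{n}0.png",optics.camera(n)[:,:,::-1])
    print(optics.get_calibration(n))
print(readout.get_state(), r.grip_point_offset)
E
```

```text
pics
{'camera_matrix': array([[605.13318161,   0.        , 324.36411331],
       [  0.        , 605.13318161, 234.44408152],
       [  0.        ,   0.        ,   1.        ]]), 'dist': array([-0.08151988,  0.        ,  0.        ,  0.        ,  0.        ]), 'rvec': array([ 2.17270503, -2.17951626,  0.0742601 ]), 'tvec': array([ -5.88317245, 547.27810891, 979.40187766])}
{'camera_matrix': array([[455.29837063,   0.        , 314.59903215],
       [  0.        , 455.29837063, 240.4681947 ],
       [  0.        ,   0.        ,   1.        ]]), 'dist': array([-0.11887759,  0.        ,  0.        ,  0.        ,  0.        ]), 'rvec': array([ 0.39135226, -2.58032482,  1.46725025]), 'tvec': array([538.64983592, 140.25444354, 699.84402252])}
{'time': 0.1, 'joint_pos': array([-9.62424869e-01,  3.85483732e-01,  6.73532733e-03, -4.19200634e-04,
       -1.19398794e+00, -2.58615284e-01]), 'qd': array([-0.0006591 , -0.00254625,  0.00189635,  0.00205801,  0.00235325,
       -0.00011607]), 'joint_efforts': array([-4.49196668e-04, -3.91689670e+01,  1.87934089e+01,  4.23196390e+00,
        1.34091094e-02, -8.40211987e-05]), 'eef_pos': array([ 213.99946934, -586.6412778 ,  221.55823923]), 'eef_rot': array([ 5.46280032e-01, -3.09326288e+00, -3.02214948e-03]), 'force': array([-0.15913432, -0.73662541,  0.9962968 ]), 'torque': array([0.0085654 , 0.03200749, 0.0144814 ]), 'finger_force': 0.0, 'finger_gap': 0.9984514027685216} 18.700000000000003
```

View pics/top0.png

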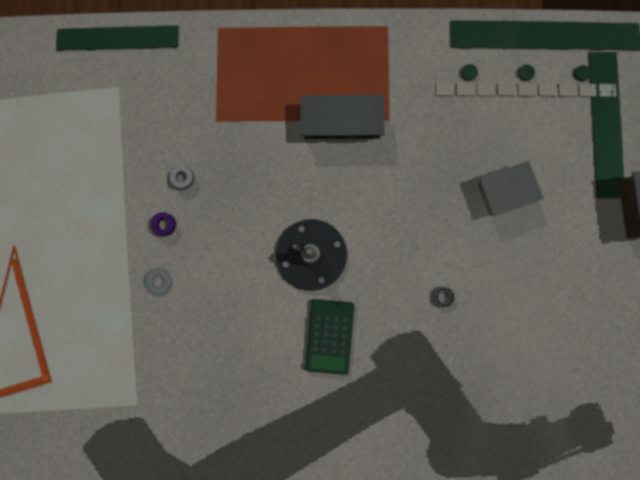

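View pics/side0.png

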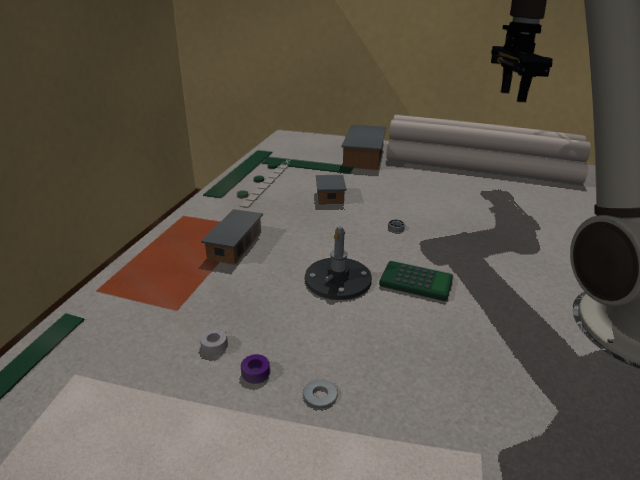

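The top view shows the bearing at (442,297), spacer (181,178), washer (157,281), purple decoy (162,224), stand (311,255) and calculator (330,337). The side view agrees with this. Next I'll enlarge these spots.

```bash
cat > h.py <<'E'
import numpy as np, cv2
from rig import readout, optics, job, r
def cal(n):
    c=optics.get_calibration(n); return c["camera_matrix"],c["dist"],np.array(c["rvec"]),np.array(c["tvec"])
def to_world(n,uv,z):
    K,d,rv,t=cal(n); R=cv2.Rodrigues(rv)[0]
    p=cv2.undistortPoints(np.array(uv,float).reshape(-1,1,2),K,d).reshape(-1,2)
    D=np.c_[p,np.ones(len(p))]@R; C=-R.T@t
    return C+D*((z-C[2])/D[:,2])[:,None]
def proj(n,P):
    K,d,rv,t=cal(n); return cv2.projectPoints(np.array(P,float).reshape(-1,1,3),rv,t,K,d)[0].reshape(-1,2)
def crop(im,c,w,s):
    x,y=int(c[0]-w[0]//2),int(c[1]-w[1]//2); return cv2.resize(im[y:y+w[1],x:x+w[0]],None,fx=s,fy=s,interpolation=cv2.INTER_CUBIC)
def tile(im,cs,w,s): return [crop(im,c,w,s) for c in cs]
E
python3 - <<'E'
from h import *
t=cv2.imread("pics/top0.png");s=cv2.imread("pics/side0.png")
a=tile(t,[(442,297),(181,178),(157,281)],(44,44),6)
b=tile(t,[(311,255)],(88,88),3)+tile(s,[(397,226),(338,255)],(44,44),6)
m=np.vstack([np.hstack(a),np.hstack(b)]); m=cv2.convertScaleAbs(m,alpha=1.5)
cv2.imwrite("pics/m.png",m)
print(m.shape)
for nm,uv,z in [("bear",(442,297),12),("spacer",(181,178),18),("washer",(157,281),6),("stand",(311,255),10),("purple",(162,224),18),("smallpav",(511,189),40),("longpav",(342,117),44),("calc",(330,337),16)]:
    print(nm,to_world("top",[uv],z).round(1))
for nm,uv,z in [("bear",(397,223),12),("spacer",(213,338),18),("washer",(320,390),6)]:
    print(nm,to_world("side",[uv],z).round(1))
E
```

```text
(528, 792, 3)
bear [[ 443.2 -202.4   12. ]]
spacer [[643.8 233.9  18. ]]
washer [[470.7 275.    6. ]]
stand [[513.8  14.9  10. ]]
purple [[566.1 264.7  18. ]]
smallpav [[ 619.5 -314.4   40. ]]
longpav [[739.4 -37.4  44. ]]
calc [[378.4 -16.4  16. ]]
bear [[ 442.2 -205.4   12. ]]
spacer [[646.  238.2  18. ]]
washer [[471.7 273.7   6. ]]
```

View pics/m.png

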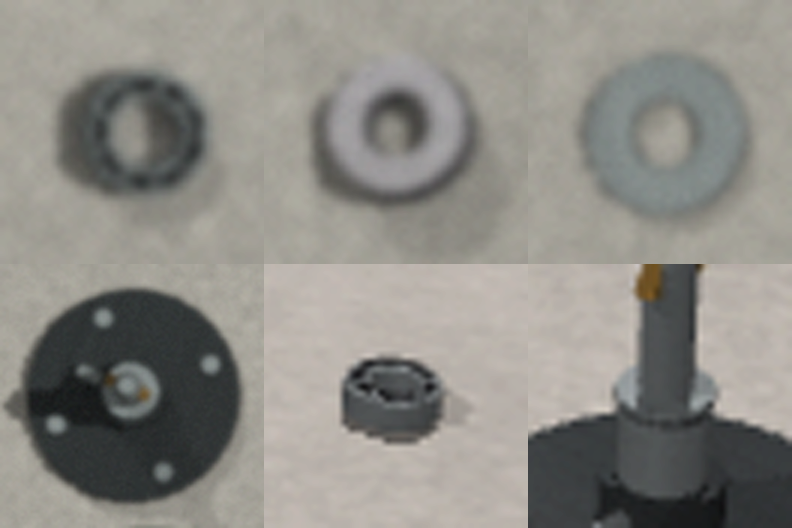

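Crop readings in px, top view:
- Bearing top face: (443.9,296.4)
- Spacer top: (180.7,176.6)
- Washer: (157.6,281.1)
- Foot plate: (310.7,254.2)

In the side view, the bearing top is at (395.9,223.4) and the seat rim centre at about (338.4,253.2).

Run:
```python
from h import *
for nm,uv,z in [("bear",(443.9,296.4),12),("spacer",(180.7,176.6),18),("washer",(157.6,281.1),6),("stand",(310.7,254.2),10)]:
    print(nm,to_world("top",[uv],z).round(1))
print(to_world("side",[(395.9,223.4)],12).round(1))
S=to_world("top",[(310.7,254.2)],10)[0]
for z in (30,40,50,60): print(z,proj("side",[[S[0],S[1],z]]).round(1), proj("top",[[S[0],S[1],z]]).round(1))
# plate ellipse in side and top by thresholding dark disc
for n,c in(("side",(338,278)),("top",(311,254))):
    im=cv2.imread(f"pics/{n}0.png")
    g=cv2.cvtColor(im,cv2.COLOR_BGR2GRAY)
    m=(g<80).astype(np.uint8); 
    mm=np.zeros_like(m); cv2.circle(mm,c,45,1,-1); m&=mm
    cs=cv2.findContours(m,cv2.RETR_EXTERNAL,cv2.CHAIN_APPROX_NONE)[0]; k=max(cs,key=cv2.contourArea)
    h=cv2.convexHull(k); e=cv2.fitEllipse(k); print(n,e,cv2.boundingRect(k))
    print(to_world(n,[e[0]],10).round(1))
st=readout.get_state(); R=cv2.Rodrigues(st["eef_rot"])[0]; print(R.round(3))
```

```text
bear [[ 444.2 -205.6   12. ]]
spacer [[646.2 234.4  18. ]]
washer [[470.6 274.    6. ]]
stand [[515.2  15.4  10. ]]
[[ 444.2 -202.8   12. ]]
30 [[338.4 265.2]] [[310.3 253.6]]
40 [[338.6 260.5]] [[310.1 253.3]]
50 [[338.8 255.7]] [[309.9 253. ]]
60 [[338.9 250.8]] [[309.7 252.7]]
side ((338.0365905761719, 274.1277770996094), (62.606903076171875, 64.08909606933594), 19.660490036010742) (304, 233, 68, 72)
[[515.6  14.3  10. ]]
top ((309.8160705566406, 254.75363159179688), (70.90398406982422, 74.42813110351562), 82.33533477783203) (268, 219, 80, 72)
[[514.2  16.9  10. ]]
[[-0.94  -0.343 -0.001]
 [-0.343  0.94   0.002]
 [ 0.     0.002 -1.   ]]
```

send_rows([
  [[-1,0.8,0],0,-0.38],
  [[-1,0.8,0],0,-0.38],
  [[-1,0.8,0],0,-0.38],
  [[-1,0.8,0],0,-0.38],
  [[-1,0.8,0],0,-0.38],
  [[-1,0.8,0],0,-0.38],
  [[-1,0.8,0],0,-0.38],
  [[-1,0.8,0],0,-0.38],
  [[-1,0.8,0],0,-0.38],
  [[-1,0.8,0],0,-0.38],
])

```text
time: 0.93
eef_pos: [380.8, -312.0, 222.3]
eef_rot: [0.546, -3.093, -0.001]
force: [1.0, 0.2, -0.1]
finger_gap: 0.688
finger_force: 0.0
```

send_rows([
  [[-1,0.8,0.6],0,-0.38],
  [[-1,0.8,1],0,-0.38],
  [[-1,0.8,1],0,-0.38],
  [[-0.9,0.8,1],0,-0.38],
  [[0,0,1],0,-0.38],
  [[0,0,0.8],0,-0.38],
  [[0,0,0],0,-0.38],
  [[0,0,0],0,-0.38],
])

```text
time: 1.6
eef_pos: [444.1, -204.9, 86.8]
eef_rot: [0.547, -3.091, -0.001]
force: [1.0, -0.2, 1.1]
finger_gap: 0.687
finger_force: 0.0
```

```bash
cat >> h.py <<'E'
def go(x,y,z):
    s=readout.get_state(); R=cv2.Rodrigues(s["eef_rot"])[0]
    d=R.T@(np.array([x,y,z])-s["eef_pos"])
    print("t",round(s["time"],2),"pos",s["eef_pos"].round(2),"F",s["force"].round(2),"gap mm",round(87*s["finger_gap"],1),"units",(d/25).round(3),"yaw",np.degrees(np.arctan2(R[1,0],R[0,0])).round(2),"j6",s["joint_pos"][5].round(2))
E
python3 -c "
from h import *
go(444.2,-204.2,3)"
```

```text
t 1.6 pos [ 444.05 -204.9    86.84] F [ 0.96 -0.22  1.09] gap mm 59.8 units [-0.025  0.021  3.354] yaw -159.93 j6 -1.12
```

send_rows([
  [[0,0,0.9],0,-0.38],
  [[0,0,0.9],0,-0.38],
  [[0,0,0.8],0,-0.38],
  [[0,0,0.5],0,-0.38],
  [[0,0,0.24],0,-0.38],
  [[0,0,0],0,-0.38],
  [[0,0,0],0,-0.38],
])

```text
time: 2.18
eef_pos: [445.7, -205.5, 5.2]
eef_rot: [-0.546, 3.092, -0.001]
force: [-0.5, -0.3, 0.9]
finger_gap: 0.686
finger_force: 0.0
```

Run:
```python
from h import *
go(444.2,-204.2,3)
t=optics.camera("top")[:,:,::-1];s=optics.camera("side")[:,:,::-1]
a=crop(t,(443,297),(100,100),4);b=crop(s,(397,220),(100,100),4)
cv2.imwrite("pics/g1.png",cv2.convertScaleAbs(np.hstack([a,b]),alpha=1.6))
```

```text
t 2.18 pos [ 445.73 -205.47    5.19] F [-0.54 -0.31  0.9 ] gap mm 59.7 units [0.04  0.069 0.087] yaw -159.97 j6 -1.12
```

View pics/g1.png

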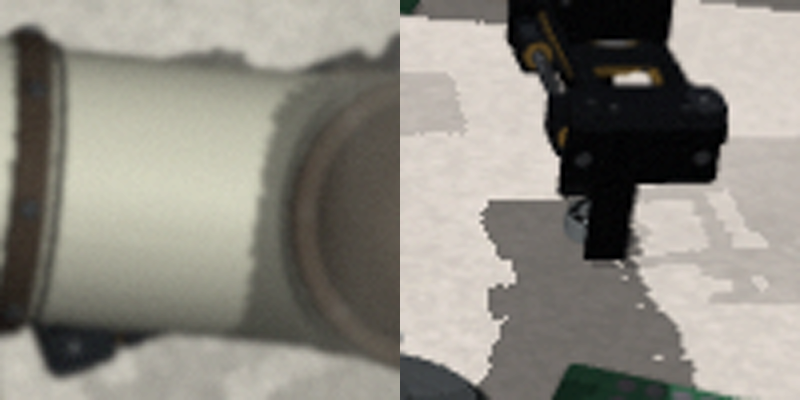

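The fingers straddle the bearing, which shows at about (575,220) in the side crop. Closing now.

send_rows([
  [[0,0,0.06],0,-0.38],
  [[0,0,0],0,1],
  [[0,0,0],0,1],
  [[0,0,0],0,1],
  [[0,0,0],0,1],
  [[0,0,0],0,1],
  [[0,0,0],0,1],
  [[0,0,0],0,1],
], squeeze=35)

```text
time: 2.95
eef_pos: [444.8, -205.0, 2.6]
eef_rot: [-0.547, 3.094, -0.0]
force: [-0.2, 0.6, 0.6]
finger_gap: 0.401
finger_force: 35.0
```

send_rows([
  [[0,0,-0.9],0,1],
  [[0,0,-1],0,1],
  [[0,0,-1],0,1],
  [[0,0,-1],0,1],
  [[0,0,-1],0,1],
  [[0,0,-1],0,1],
  [[-0.6,0.8,0],0,1],
  [[-0.8,1,0],0,1],
  [[-0.8,1,0],0,1],
  [[-0.8,1,0],0,1],
])

```text
time: 3.78
eef_pos: [482.3, -88.9, 150.0]
eef_rot: [0.545, -3.094, -0.001]
force: [1.1, -0.6, -0.4]
finger_gap: 0.398
finger_force: 35.0
```

send_rows([
  [[-0.8,1,0],0,1],
  [[-0.8,1,0],0,1],
  [[-0.6,0.9,0],0,1],
  [[-0.46,0.6,0],0,1],
  [[0,0,0.4],0,1],
  [[0,0,0.4],0,1],
  [[0,0,0],0,1],
  [[0,0,0],0,1],
])

```text
time: 4.45
eef_pos: [513.7, 13.8, 128.8]
eef_rot: [0.544, -3.09, 0.001]
force: [0.6, -0.6, -1.1]
finger_gap: 0.398
finger_force: 35.0
```

Run:
```python
from h import *
go(515,15.2,110)
t=optics.camera("top")[:,:,::-1];s=optics.camera("side")[:,:,::-1]
a=crop(t,(311,255),(64,64),6);b=crop(s,(340,235),(64,64),6)
cv2.imwrite("pics/g2.png",cv2.convertScaleAbs(np.hstack([a,b]),alpha=1.6))
```

```text
t 4.45 pos [513.73  13.78 128.75] F [ 0.64 -0.58 -1.08] gap mm 34.6 units [-0.07   0.036  0.75 ] yaw -160.03 j6 -1.57
```

View pics/g2.png

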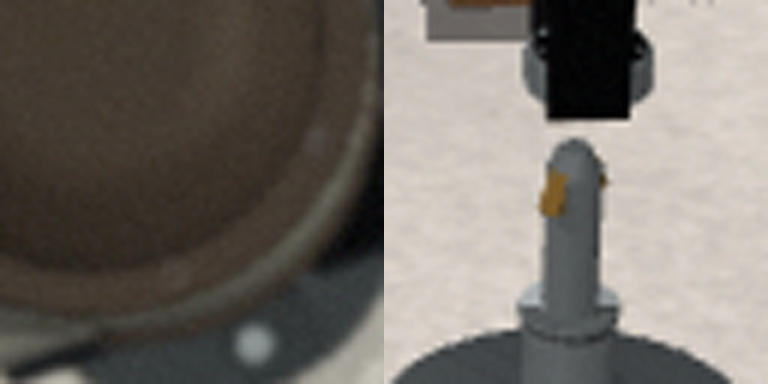

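The side crop shows the held bearing spanning x 524–652 (centre 588) above the tip at about (575,140), with the shaft at 543–600. I'll check the lateral offset numerically.

Run:
```python
from h import *
S=np.array([515,15.2])
f=lambda c:(c-384+.5)/6-.5+308
print("bearing px",f(588),"shaft px",f(571.5),"tip",f(575))
for z in (70,85,107,135): print(z,proj("side",[[*S,z]]).round(2))
a=proj("side",[[515,15.2,135],[520,15.2,135],[515,20.2,135]]); print((a[1:]-a[0])/5)
K,d,rv,t=cal("side");R=cv2.Rodrigues(rv)[0];print("cam",(-R.T@t).round(0))
```

```text
bearing px 341.5833333333333 shaft px 338.8333333333333 tip 339.4166666666667
70 [[339.2  245.84]]
85 [[339.45 238.32]]
107 [[339.82 227.02]]
135 [[340.31 212.16]]
[[-0.587367   -0.0829509 ]
 [-0.15215983  0.26659081]]
cam [358. 666. 478.]
```

send_rows([
  [[-0.1,-0.01,0],0,1],
  [[0,0,0.4],0,1],
  [[0,0,0.3],0,1],
  [[0,0,0.1],0,1],
  [[0,0,0.04],0,1],
  [[0,0,0],0,1],
])

```text
time: 5.05
eef_pos: [517.2, 15.4, 108.5]
eef_rot: [0.547, -3.092, 0.0]
force: [0.2, -0.1, -0.9]
finger_gap: 0.403
finger_force: 35.0
```

send_rows([
  [[0,0,0.04],0,1],
  [[0,0,0.04],0,1],
  [[0,0,0.04],0,1],
  [[0,0,0],0,1],
])

```text
time: 5.38
eef_pos: [517.5, 15.6, 106.0]
eef_rot: [0.547, -3.094, -0.0]
force: [0.1, 0.1, -0.6]
finger_gap: 0.4
finger_force: 35.0
```

Run:
```python
from h import *
go(515,15.2,110)
s=optics.camera("side")[:,:,::-1]
b=crop(s,(340,235),(64,64),9)
cv2.imwrite("pics/g3.png",cv2.convertScaleAbs(b,alpha=1.6))
```

```text
t 5.38 pos [517.47  15.62 105.99] F [ 0.06  0.07 -0.57] gap mm 34.8 units [ 0.099  0.018 -0.161] yaw -159.95 j6 -1.56
```

View pics/g3.png

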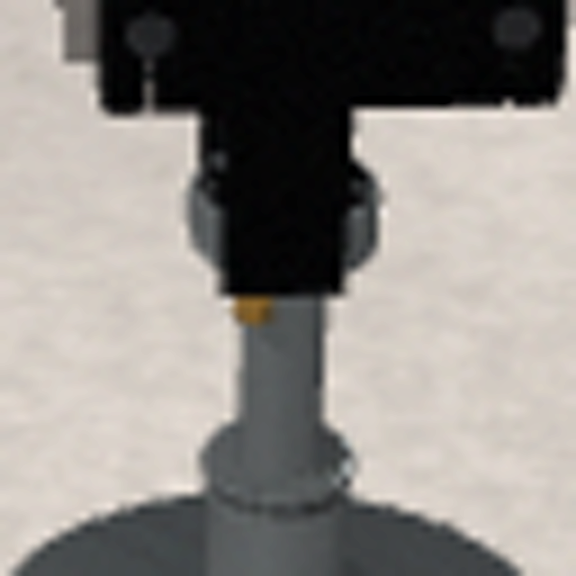

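Bearing centre is x≈285 against the shaft axis at 283–286, so they line up. Descending gently.

send_rows([
  [[0,0,0.04],0,1],
  [[0,0,0.04],0,1],
  [[0,0,0.04],0,1],
  [[0,0,0],0,1],
])

```text
time: 5.77
eef_pos: [517.4, 15.6, 102.8]
eef_rot: [0.547, -3.093, 0.0]
force: [-0.9, -0.7, -0.0]
finger_gap: 0.4
finger_force: 35.0
```

send_rows([
  [[0,0,0.04],0,1],
  [[0,0,0.04],0,1],
  [[0,0,0],0,1],
])

```text
time: 6.02
eef_pos: [517.3, 15.5, 100.8]
eef_rot: [0.546, -3.093, 0.0]
force: [0.1, 0.6, -0.1]
finger_gap: 0.399
finger_force: 35.0
```

send_rows([
  [[0,0,0.04],0,1],
  [[0,0,0.04],0,1],
  [[0,0,0],0,1],
])

```text
time: 6.27
eef_pos: [517.5, 15.5, 99.1]
eef_rot: [0.547, -3.093, 0.0]
force: [-1.2, -0.6, 1.1]
finger_gap: 0.4
finger_force: 35.0
```

send_rows([
  [[0,0,0.04],0,1],
  [[0,0,0.04],0,1],
  [[0,0,0],0,1],
])

```text
time: 6.52
eef_pos: [517.9, 15.7, 97.8]
eef_rot: [-0.547, 3.093, -0.0]
force: [-1.9, -0.1, 5.0]
finger_gap: 0.398
finger_force: 35.0
```

send_rows([
  [[0,0,0.04],0,1],
  [[0,0,0],0,1],
])

```text
time: 6.68
eef_pos: [518.0, 15.7, 97.1]
eef_rot: [-0.547, 3.092, -0.0]
force: [-1.6, 0.8, 5.4]
finger_gap: 0.403
finger_force: 35.0
```

send_rows([
  [[0,0,0.04],0,1],
  [[0,0,0],0,1],
])

```text
time: 6.85
eef_pos: [518.1, 15.7, 96.2]
eef_rot: [-0.547, 3.092, -0.0]
force: [-1.7, 0.1, 6.4]
finger_gap: 0.403
finger_force: 35.0
```

send_rows([
  [[0.03,0.01,0],0,1],
  [[0,0,0.04],0,1],
  [[0,0,0],0,1],
])

```text
time: 7.1
eef_pos: [517.9, 15.8, 95.4]
eef_rot: [-0.547, 3.091, -0.0]
force: [-0.5, -0.7, 5.8]
finger_gap: 0.402
finger_force: 35.0
```

send_rows([
  [[0,0,0.04],0,1],
  [[0,0,0],0,1],
])

```text
time: 7.27
eef_pos: [517.5, 15.8, 93.8]
eef_rot: [-0.547, 3.091, 0.0]
force: [-0.7, -0.6, -0.3]
finger_gap: 0.399
finger_force: 35.0
```

send_rows([
  [[0,0,0.04],0,1],
  [[0,0,0],0,1],
])

```text
time: 7.43
eef_pos: [517.1, 15.6, 92.0]
eef_rot: [-0.547, 3.093, 0.0]
force: [1.0, -0.2, 1.7]
finger_gap: 0.403
finger_force: 35.0
```

send_rows([
  [[0,0,0.1],0,1],
  [[0,0,0.15],0,1],
  [[0,0,0.15],0,1],
  [[0,0,0.1],0,1],
  [[0,0,0],0,1],
])

```text
time: 7.85
eef_pos: [515.5, 15.3, 78.0]
eef_rot: [0.545, -3.091, -0.0]
force: [-0.2, -0.6, -1.0]
finger_gap: 0.401
finger_force: 35.0
```

send_rows([
  [[0,0,0.12],0,1],
  [[0,0,0.12],0,1],
  [[0,0,0.12],0,1],
  [[0,0,0.08],0,1],
  [[0,0,0],0,1],
])

```text
time: 8.27
eef_pos: [516.3, 15.4, 67.9]
eef_rot: [0.546, -3.092, 0.0]
force: [-0.2, 0.1, -1.7]
finger_gap: 0.4
finger_force: 35.0
```

send_rows([
  [[0,0,0.08],0,1],
  [[0,0,0.04],0,1],
  [[0,0,0],0,1],
])

```text
time: 8.52
eef_pos: [516.6, 15.5, 65.4]
eef_rot: [0.546, -3.093, -0.0]
force: [0.4, -0.5, 0.6]
finger_gap: 0.398
finger_force: 35.0
```

send_rows([
  [[0,0,0.08],0,1],
  [[0,0,0.04],0,1],
  [[0,0,0],0,1],
])

```text
time: 8.77
eef_pos: [516.5, 15.5, 62.4]
eef_rot: [0.546, -3.093, -0.0]
force: [-0.7, -0.1, -0.4]
finger_gap: 0.401
finger_force: 35.0
```

send_rows([
  [[0,0,0.04],0,1],
  [[0,0,0.04],0,1],
  [[0,0,0],0,1],
])

```text
time: 9.02
eef_pos: [516.6, 15.5, 60.4]
eef_rot: [0.547, -3.093, 0.0]
force: [-0.7, -0.5, -0.7]
finger_gap: 0.401
finger_force: 35.0
```

send_rows([
  [[0,0,0.04],0,1],
  [[0,0,0],0,1],
])

```text
time: 9.18
eef_pos: [516.6, 15.5, 59.4]
eef_rot: [0.547, -3.093, 0.0]
force: [0.5, 0.7, -1.0]
finger_gap: 0.403
finger_force: 35.0
```

send_rows([
  [[0,0,0.03],0,1],
  [[0,0,0],0,1],
])

```text
time: 9.35
eef_pos: [516.6, 15.5, 58.7]
eef_rot: [0.547, -3.093, -0.0]
force: [0.4, 0.3, -1.2]
finger_gap: 0.399
finger_force: 35.0
```

send_rows([
  [[0,0,0.04],0,1],
  [[0,0,0],0,1],
])

```text
time: 9.52
eef_pos: [516.8, 15.6, 58.1]
eef_rot: [-0.547, 3.094, -0.0]
force: [-0.6, -0.5, 1.9]
finger_gap: 0.402
finger_force: 35.0
```

send_rows([
  [[0,0,0.03],0,1],
  [[0,0,0],0,1],
])

```text
time: 9.68
eef_pos: [516.9, 15.6, 57.5]
eef_rot: [-0.547, 3.093, -0.0]
force: [-1.7, 0.8, 4.2]
finger_gap: 0.404
finger_force: 35.0
```

send_rows([
  [[0,0,0.03],0,1],
  [[0,0,0],0,1],
])

```text
time: 9.85
eef_pos: [516.9, 15.6, 56.9]
eef_rot: [-0.547, 3.093, -0.0]
force: [-1.7, 0.7, 6.7]
finger_gap: 0.399
finger_force: 35.0
```

send_rows([
  [[0,0,0.03],0,1],
  [[0,0,0],0,1],
])

```text
time: 10.02
eef_pos: [516.9, 15.6, 56.4]
eef_rot: [-0.547, 3.093, -0.0]
force: [-2.9, 0.9, 8.8]
finger_gap: 0.404
finger_force: 35.0
```

Contact came at TCP 58.1, so the seat is at about 55.5 mm (expected 55) and the bearing is down. Releasing it and going for the spacer.

send_rows([
  [[0,0,-0.06],0,1],
  [[0,0,0],0,-0.38],
  [[0,0,0],0,-0.38],
  [[0,0,0],0,-0.38],
  [[0,0,0],0,-0.38],
  [[0,0,0],0,-0.38],
  [[0,0,-0.3],0,-0.38],
  [[0,0,-0.6],0,-0.38],
  [[0,0,-0.8],0,-0.38],
  [[0,0,-1],0,-0.38],
])

```text
time: 10.85
eef_pos: [515.8, 15.3, 124.5]
eef_rot: [0.546, -3.091, 0.0]
force: [0.7, 0.3, -1.1]
finger_gap: 0.689
finger_force: 0.0
```

send_rows([
  [[0,0,-0.4],0,-0.38],
  [[-0.5,0.4,0],0,-0.38],
  [[-1,0.8,0],0,-0.38],
  [[-1,0.8,0],0,-0.38],
  [[-1,0.8,0],0,-0.38],
  [[-1,0.8,0],0,-0.38],
  [[-1,0.8,0],0,-0.38],
  [[-1,0.8,0],0,-0.38],
  [[-1,0.8,0],0,-0.38],
  [[-0.43,0.44,0],0,-0.38],
])

```text
time: 11.68
eef_pos: [649.2, 238.3, 132.6]
eef_rot: [0.549, -3.093, 0.0]
force: [-0.3, 0.6, 0.9]
finger_gap: 0.688
finger_force: 0.0
```

send_rows([
  [[0,0,0.8],0,-0.38],
  [[0,0,1],0,-0.38],
  [[0,0,0.8],0,-0.38],
  [[0,0,0.6],0,-0.38],
  [[0,0,0.4],0,-0.38],
  [[0,0,0],0,-0.38],
  [[0,0,0],0,-0.38],
])

```text
time: 12.27
eef_pos: [647.7, 234.9, 43.8]
eef_rot: [0.547, -3.092, 0.001]
force: [0.5, 0.5, -0.2]
finger_gap: 0.689
finger_force: 0.0
```

Run:
```python
from h import *
go(647.6,234.6,2.5)
t=optics.camera("top")[:,:,::-1];s=optics.camera("side")[:,:,::-1]
a=crop(s,(340,235),(64,64),6);b=crop(s,(215,325),(96,64),6)
cv2.imwrite("pics/g4.png",cv2.convertScaleAbs(np.hstack([a,b])[:,:800],alpha=1.6))
```

```text
t 12.27 pos [647.74 234.92  43.81] F [ 0.52  0.55 -0.15] gap mm 59.9 units [ 0.007 -0.009  1.652] yaw -159.94 j6 -1.8
```

View pics/g4.png

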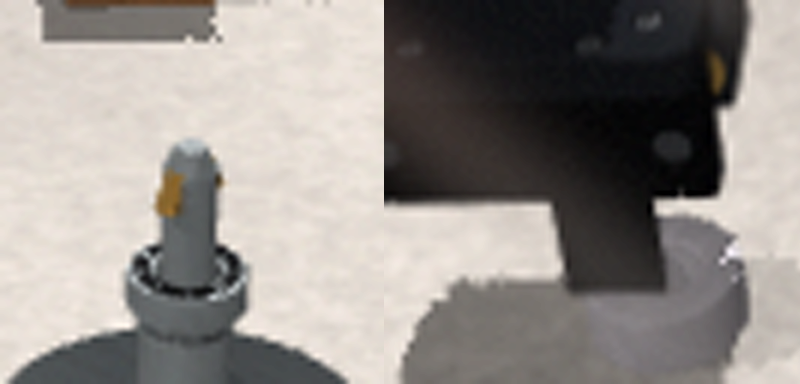

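The bearing sits flat on the seat. The spacer is at about x=664 in the right crop and the finger at 613; I'll check that against the projection.

Run:
```python
from h import *
f=lambda c:(c-384+.5)/6-.5+167
print("spacer px",f(664),"finger tip px",f(616), "y",293/6+293)
c=np.array([647.6,234.6,18]);print(proj("side",[c]))
yt=np.array([-.343,.94,0])
for k in(30,40,55): print(k,proj("side",[np.array([647.7,234.9,43])+yt*k]))
```

```text
spacer px 213.25 finger tip px 205.25 y 341.8333333333333
[[213.14405237 336.17307706]]
30 [[207.8746019  337.69670622]]
40 [[206.82563352 342.71316276]]
55 [[205.20650017 350.48381897]]
```

send_rows([
  [[0,0,0.7],0,-0.38],
  [[0,0,0.6],0,-0.38],
  [[0,0,0.35],0,-0.38],
  [[0,0,0],0,-0.38],
  [[0,0,0],0,1],
  [[0,0,0],0,1],
  [[0,0,0],0,1],
  [[0,0,0],0,1],
  [[0,0,0],0,1],
  [[0,0,0],0,1],
], squeeze=35)

```text
time: 13.2
eef_pos: [648.4, 235.1, 4.4]
eef_rot: [-0.547, 3.092, 0.001]
force: [-0.4, 0.2, 3.3]
finger_gap: 0.45
finger_force: 35.0
```

```bash
python3 -c "
from h import *
go(516.6,15.5,130)"
```

```text
t 13.2 pos [648.39 235.1    4.42] F [-0.41  0.22  3.31] gap mm 39.2 units [ 7.956 -6.442 -5.039] yaw -159.94 j6 -1.8
```

send_rows([
  [[0,0,-0.3],0,1],
  [[0,0,-0.9],0,1],
  [[0,0,-1],0,1],
  [[0,0,-1],0,1],
  [[0,0,-1],0,1],
  [[0,0,-1],0,1],
  [[0.5,-0.4,0],0,1],
  [[1,-0.8,0],0,1],
  [[1,-0.8,0],0,1],
  [[1,-0.8,0],0,1],
])

```text
time: 14.03
eef_pos: [588.4, 138.0, 133.4]
eef_rot: [0.547, -3.093, -0.0]
force: [-0.4, -0.7, -1.1]
finger_gap: 0.45
finger_force: 35.0
```

send_rows([
  [[1,-0.8,0],0,1],
  [[1,-0.8,0],0,1],
  [[1,-0.8,0],0,1],
  [[1,-0.8,0],0,1],
  [[0.45,-0.44,0],0,1],
  [[0,0,0.3],0,1],
  [[0,0,0],0,1],
  [[0,0,0],0,1],
])

```text
time: 14.7
eef_pos: [516.9, 15.9, 125.6]
eef_rot: [-0.547, 3.093, -0.0]
force: [0.5, -0.0, -0.3]
finger_gap: 0.447
finger_force: 35.0
```

Run:
```python
from h import *
go(516.6,15.5,110)
s=optics.camera("side")[:,:,::-1]
b=crop(s,(340,225),(64,64),9)
cv2.imwrite("pics/g5.png",cv2.convertScaleAbs(b,alpha=1.6))
```

```text
t 14.7 pos [516.88  15.85 125.64] F [ 0.54 -0.03 -0.35] gap mm 38.9 units [ 0.015 -0.009  0.626] yaw -159.94 j6 -1.57
```

View pics/g5.png

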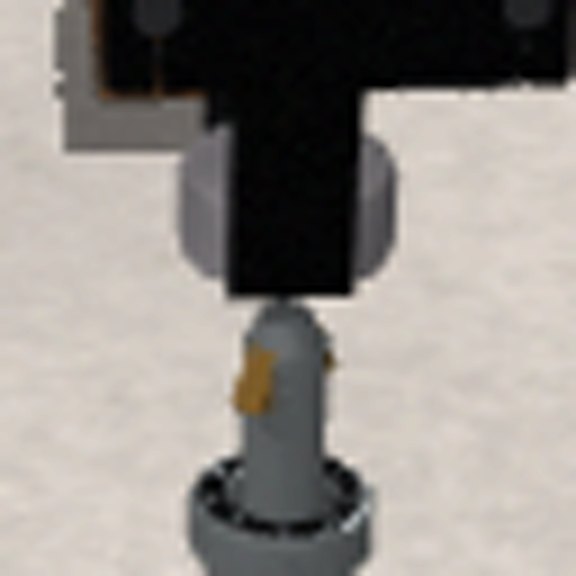

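The spacer spans 179–397 (centre 288) and the spindle tip is at x≈286, so they are aligned. Lowering.

send_rows([
  [[0,0,0.3],0,1],
  [[0,0,0.2],0,1],
  [[0,0,0.1],0,1],
  [[0,0,0],0,1],
])

```text
time: 15.08
eef_pos: [515.8, 15.6, 109.6]
eef_rot: [0.547, -3.091, 0.0]
force: [0.4, 0.6, -0.4]
finger_gap: 0.449
finger_force: 35.0
```

send_rows([
  [[0,0,0.06],0,1],
  [[0,0,0.06],0,1],
  [[0,0,0.04],0,1],
  [[0,0,0],0,1],
])

```text
time: 15.42
eef_pos: [516.2, 15.4, 106.7]
eef_rot: [0.547, -3.094, -0.0]
force: [-0.5, 0.1, -0.7]
finger_gap: 0.445
finger_force: 35.0
```

send_rows([
  [[0,0,0.06],0,1],
  [[0,0,0.06],0,1],
  [[0,0,0],0,1],
])

```text
time: 15.67
eef_pos: [516.0, 15.3, 103.5]
eef_rot: [0.546, -3.093, -0.0]
force: [0.1, 0.0, -0.4]
finger_gap: 0.453
finger_force: 35.0
```

send_rows([
  [[0,0,0.04],0,1],
  [[0,0,0.04],0,1],
  [[0,0,0],0,1],
])

```text
time: 15.92
eef_pos: [516.2, 15.3, 101.7]
eef_rot: [0.547, -3.094, 0.0]
force: [0.5, 0.3, -0.9]
finger_gap: 0.447
finger_force: 35.0
```

send_rows([
  [[0,0,0.04],0,1],
  [[0,0,0.04],0,1],
  [[0,0,0],0,1],
])

```text
time: 16.17
eef_pos: [516.6, 15.3, 100.4]
eef_rot: [-0.547, 3.093, -0.001]
force: [-0.5, -0.3, 3.2]
finger_gap: 0.452
finger_force: 35.0
```

send_rows([
  [[0,0,0.04],0,1],
  [[0,0,0.03],0,1],
  [[0,0,0],0,1],
])

```text
time: 16.42
eef_pos: [517.1, 15.5, 99.1]
eef_rot: [-0.547, 3.091, -0.0]
force: [-0.7, -0.8, 6.5]
finger_gap: 0.449
finger_force: 35.0
```

send_rows([
  [[0,0,0.04],0,1],
  [[0,0,0.03],0,1],
  [[0,0,0],0,1],
])

```text
time: 16.67
eef_pos: [517.4, 15.6, 97.8]
eef_rot: [-0.547, 3.091, -0.0]
force: [-0.6, -0.0, 7.3]
finger_gap: 0.452
finger_force: 35.0
```

send_rows([
  [[0,0,0.04],0,1],
  [[0,0,0.03],0,1],
  [[0,0,0],0,1],
])

```text
time: 16.92
eef_pos: [517.0, 15.5, 95.2]
eef_rot: [-0.547, 3.092, 0.0]
force: [-0.2, -0.9, 0.6]
finger_gap: 0.45
finger_force: 35.0
```

send_rows([
  [[0,0,0.12],0,1],
  [[0,0,0.15],0,1],
  [[0,0,0.15],0,1],
  [[0,0,0.12],0,1],
  [[0,0,0.1],0,1],
  [[0,0,0.06],0,1],
  [[0,0,0],0,1],
])

```text
time: 17.5
eef_pos: [515.3, 15.2, 75.8]
eef_rot: [0.545, -3.091, -0.0]
force: [-0.5, -0.2, 0.2]
finger_gap: 0.45
finger_force: 35.0
```

send_rows([
  [[0,0,0.04],0,1],
  [[0,0,0.04],0,1],
  [[0,0,0],0,1],
])

```text
time: 17.75
eef_pos: [515.9, 15.3, 74.6]
eef_rot: [0.546, -3.093, -0.0]
force: [0.1, -0.6, -0.0]
finger_gap: 0.45
finger_force: 35.0
```

send_rows([
  [[0,0,0.04],0,1],
  [[0,0,0.02],0,1],
  [[0,0,0],0,1],
])

```text
time: 18.0
eef_pos: [516.2, 15.4, 73.4]
eef_rot: [0.547, -3.093, -0.0]
force: [0.5, -0.3, -0.9]
finger_gap: 0.448
finger_force: 35.0
```

send_rows([
  [[0,0,0.04],0,1],
  [[0,0,0],0,1],
])

```text
time: 18.17
eef_pos: [516.2, 15.4, 72.4]
eef_rot: [0.547, -3.093, -0.0]
force: [-0.2, -0.3, -1.6]
finger_gap: 0.448
finger_force: 35.0
```

send_rows([
  [[0,0,0.04],0,1],
  [[0,0,0],0,1],
])

```text
time: 18.33
eef_pos: [516.3, 15.4, 71.7]
eef_rot: [-0.547, 3.094, -0.0]
force: [-1.7, 0.0, 2.0]
finger_gap: 0.449
finger_force: 35.0
```

send_rows([
  [[0,0,0.03],0,1],
  [[0,0,0],0,1],
])

```text
time: 18.5
eef_pos: [516.4, 15.4, 71.2]
eef_rot: [-0.547, 3.093, -0.0]
force: [-0.4, -0.1, 3.6]
finger_gap: 0.45
finger_force: 35.0
```

send_rows([
  [[0,0,0.03],0,1],
  [[0,0,0],0,1],
])

```text
time: 18.67
eef_pos: [516.4, 15.4, 70.6]
eef_rot: [-0.547, 3.093, -0.0]
force: [-2.5, -0.1, 6.8]
finger_gap: 0.451
finger_force: 35.0
```

send_rows([
  [[0,0,0.03],0,1],
  [[0,0,0],0,1],
])

```text
time: 18.83
eef_pos: [516.4, 15.4, 70.1]
eef_rot: [-0.547, 3.093, -0.0]
force: [-3.2, 1.0, 7.8]
finger_gap: 0.451
finger_force: 35.0
```

send_rows([
  [[0,0,-0.06],0,1],
  [[0,0,0],0,-0.5],
  [[0,0,0],0,-0.5],
  [[0,0,0],0,-0.5],
  [[0,0,0],0,-0.5],
  [[0,0,0],0,-0.5],
  [[0,0,-0.3],0,-0.5],
  [[0,0,-0.7],0,-0.5],
  [[0,0,-0.8],0,-0.5],
  [[0,0,-0.6],0,-0.5],
])

```text
time: 19.67
eef_pos: [516.8, 15.4, 132.5]
eef_rot: [-0.547, 3.092, -0.0]
force: [0.6, 0.2, -0.1]
finger_gap: 0.748
finger_force: 0.0
```

send_rows([
  [[-0.1,0.5,0],0,-0.5],
  [[-0.2,1,0],0,-0.5],
  [[-0.2,1,0],0,-0.5],
  [[-0.2,1,0],0,-0.5],
  [[-0.2,1,0],0,-0.5],
  [[-0.2,1,0],0,-0.5],
  [[-0.2,1,0],0,-0.5],
  [[-0.2,1,0],0,-0.5],
  [[-0.2,1,0],0,-0.5],
  [[-0.18,1,0],0,-0.5],
])

```text
time: 20.5
eef_pos: [478.8, 255.9, 131.4]
eef_rot: [-0.547, 3.093, 0.0]
force: [-0.1, -0.1, 0.3]
finger_gap: 0.746
finger_force: 0.0
```

send_rows([
  [[0,0.83,0],0,-0.5],
  [[0,0,0.8],0,-0.5],
  [[0,0,1],0,-0.5],
  [[0,0,0.9],0,-0.5],
  [[0,0,0.8],0,-0.5],
  [[0,0,0.4],0,-0.5],
  [[0,0,0],0,-0.5],
  [[0,0,0],0,-0.5],
])

```text
time: 21.17
eef_pos: [472.3, 274.2, 33.6]
eef_rot: [-0.547, 3.093, -0.001]
force: [-0.1, 1.3, 0.2]
finger_gap: 0.746
finger_force: 0.0
```

Run:
```python
from h import *
go(472,274,2)
s=optics.camera("side")[:,:,::-1]
a=crop(s,(340,230),(64,64),6);b=crop(s,(320,375),(66,64),6)
cv2.imwrite("pics/g6.png",cv2.convertScaleAbs(np.hstack([a,b]),alpha=1.6))
print(proj("side",[[472,274,6]]),"crop x0 287 y0 343")
```

```text
t 21.17 pos [472.25 274.22  33.62] F [-0.14  1.31  0.22] gap mm 64.9 units [ 0.013 -0.004  1.265] yaw -159.94 j6 -2.04
[[319.67247708 390.13306205]] crop x0 287 y0 343
```

View pics/g6.png

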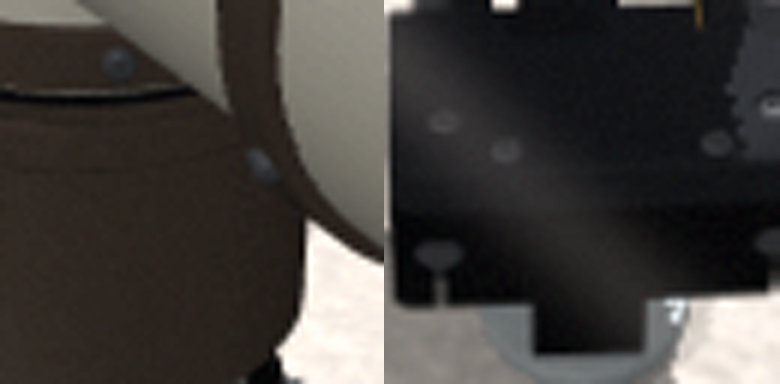

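The washer, spanning 478–690, lies centred under the finger at 533–648. Grasping it.

send_rows([
  [[0,0,0.6],0,-0.5],
  [[0,0,0.4],0,-0.5],
  [[0,0,0.2],0,-0.5],
  [[0,0,0.06],0,-0.5],
  [[0,0,0],0,-0.5],
  [[0,0,0],0,-0.5],
], squeeze=45)

```text
time: 21.72
eef_pos: [472.2, 274.3, 2.2]
eef_rot: [-0.547, 3.093, 0.001]
force: [-0.4, -1.1, -0.1]
finger_gap: 0.751
finger_force: 0.0
```

send_rows([
  [[0,0,0],0,1],
  [[0,0,0],0,1],
  [[0,0,0],0,1],
  [[0,0,0],0,1],
  [[0,0,0],0,1],
  [[0,0,0],0,1],
])

```text
time: 22.22
eef_pos: [472.0, 274.3, 2.1]
eef_rot: [-0.547, 3.093, 0.0]
force: [-0.6, 0.9, 1.4]
finger_gap: 0.5
finger_force: 45.0
```

```bash
python3 -c "
from h import *
go(516.4,15.4,130)"
```

```text
t 22.22 pos [472.02 274.25   2.08] F [-0.63  0.9   1.37] gap mm 43.5 units [  1.881 -10.334  -5.119] yaw -159.95 j6 -2.04
```

send_rows([
  [[0,0,-0.3],0,1],
  [[0,0,-0.9],0,1],
  [[0,0,-1],0,1],
  [[0,0,-1],0,1],
  [[0,0,-1],0,1],
  [[0,0,-0.9],0,1],
  [[0.1,-0.5,0],0,1],
  [[0.2,-1,0],0,1],
  [[0.2,-1,0],0,1],
  [[0.2,-1,0],0,1],
])

```text
time: 23.05
eef_pos: [485.0, 184.7, 129.3]
eef_rot: [0.548, -3.093, -0.0]
force: [-0.4, -0.3, -0.6]
finger_gap: 0.497
finger_force: 45.0
```

send_rows([
  [[0.2,-1,0],0,1],
  [[0.2,-1,0],0,1],
  [[0.2,-1,0],0,1],
  [[0.2,-1,0],0,1],
  [[0.2,-1,0],0,1],
  [[0.18,-1,0],0,1],
  [[0,-0.83,0],0,1],
  [[0,0,0],0,1],
  [[0,0,0],0,1],
])

```text
time: 23.8
eef_pos: [515.9, 14.3, 129.0]
eef_rot: [0.543, -3.094, -0.0]
force: [0.3, 0.9, -0.2]
finger_gap: 0.499
finger_force: 45.0
```

Run:
```python
from h import *
go(516.4,15.4,110)
s=optics.camera("side")[:,:,::-1]
b=crop(s,(340,225),(64,64),9)
cv2.imwrite("pics/g7.png",cv2.convertScaleAbs(b,alpha=1.6))
```

```text
t 23.8 pos [515.88  14.28 129.01] F [ 0.29  0.86 -0.16] gap mm 43.4 units [-0.036  0.035  0.761] yaw -160.1 j6 -1.57
```

View pics/g7.png

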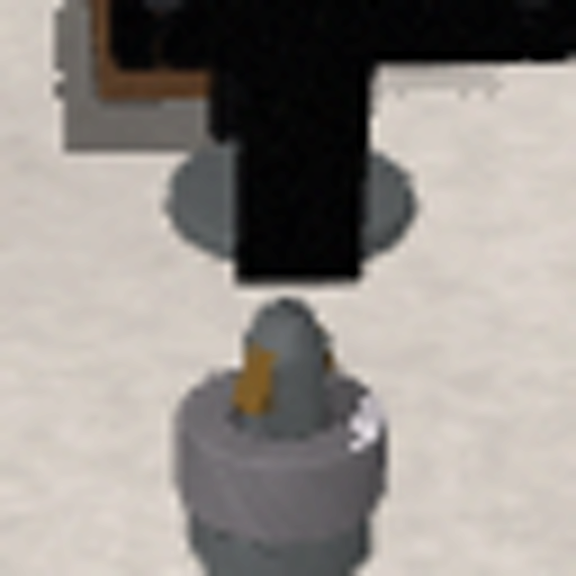

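The washer is held flat, spanning 166–417 (centre 291) against a projected spindle axis of about 290. The spacer is on the bearing. Lowering.

send_rows([
  [[0,0,0.4],0,1],
  [[0,0,0.2],0,1],
  [[0,0,0.1],0,1],
  [[0,0,0],0,1],
])

```text
time: 24.18
eef_pos: [515.4, 15.8, 110.6]
eef_rot: [0.548, -3.091, 0.0]
force: [1.1, 0.5, -0.7]
finger_gap: 0.498
finger_force: 45.0
```

send_rows([
  [[0,0,0.06],0,1],
  [[0,0,0.06],0,1],
  [[0,0,0.04],0,1],
  [[0,0,0],0,1],
])

```text
time: 24.52
eef_pos: [516.2, 15.5, 107.7]
eef_rot: [0.547, -3.093, -0.0]
force: [-0.1, 0.0, 0.3]
finger_gap: 0.499
finger_force: 45.0
```

send_rows([
  [[0,0,0.06],0,1],
  [[0,0,0.06],0,1],
  [[0,0,0],0,1],
])

```text
time: 24.77
eef_pos: [516.1, 15.3, 104.5]
eef_rot: [0.546, -3.093, -0.0]
force: [0.1, 0.2, -0.1]
finger_gap: 0.504
finger_force: 45.0
```

send_rows([
  [[0,0,0.04],0,1],
  [[0,0,0.04],0,1],
  [[0,0,0],0,1],
])

```text
time: 25.02
eef_pos: [516.1, 15.3, 102.6]
eef_rot: [0.546, -3.093, -0.0]
force: [0.1, -0.2, -0.2]
finger_gap: 0.498
finger_force: 45.0
```

send_rows([
  [[0,0,0.04],0,1],
  [[0,0,0.04],0,1],
  [[0,0,0],0,1],
])

```text
time: 25.27
eef_pos: [516.1, 15.3, 100.6]
eef_rot: [0.547, -3.093, 0.0]
force: [-0.7, -0.5, -0.3]
finger_gap: 0.5
finger_force: 45.0
```

send_rows([
  [[0,0,0.04],0,1],
  [[0,0,0.03],0,1],
  [[0,0,0],0,1],
])

```text
time: 25.52
eef_pos: [516.1, 15.2, 99.0]
eef_rot: [0.547, -3.093, 0.0]
force: [-0.9, -0.1, 0.5]
finger_gap: 0.498
finger_force: 45.0
```

send_rows([
  [[0,0,0.04],0,1],
  [[0,0,0.02],0,1],
  [[0,0,0],0,1],
])

```text
time: 25.77
eef_pos: [516.3, 15.2, 98.1]
eef_rot: [-0.547, 3.093, -0.001]
force: [-1.6, -1.3, 4.8]
finger_gap: 0.499
finger_force: 45.0
```

send_rows([
  [[0,0,0.04],0,1],
  [[0,0,0.02],0,1],
  [[0,0,0],0,1],
])

```text
time: 26.02
eef_pos: [516.7, 15.4, 97.0]
eef_rot: [-0.547, 3.092, -0.0]
force: [-1.5, -1.0, 6.1]
finger_gap: 0.497
finger_force: 45.0
```

send_rows([
  [[0,0,0.04],0,1],
  [[0,0,0],0,1],
])

```text
time: 26.18
eef_pos: [517.0, 15.6, 96.1]
eef_rot: [-0.547, 3.092, -0.0]
force: [-1.9, -0.2, 6.7]
finger_gap: 0.499
finger_force: 45.0
```

send_rows([
  [[0,0,0.04],0,1],
  [[0,0,0],0,1],
])

```text
time: 26.35
eef_pos: [517.2, 15.7, 95.3]
eef_rot: [-0.547, 3.091, -0.0]
force: [-1.3, -0.7, 6.9]
finger_gap: 0.498
finger_force: 45.0
```

send_rows([
  [[0,0,0.04],0,1],
  [[0,0,0],0,1],
])

```text
time: 26.52
eef_pos: [517.3, 15.6, 94.5]
eef_rot: [-0.547, 3.091, -0.0]
force: [-2.3, 0.7, 6.5]
finger_gap: 0.502
finger_force: 45.0
```

send_rows([
  [[0,0,0.04],0,1],
  [[0,0,0],0,1],
])

```text
time: 26.68
eef_pos: [516.9, 15.6, 92.5]
eef_rot: [-0.546, 3.092, 0.0]
force: [-0.2, -1.0, -0.8]
finger_gap: 0.496
finger_force: 45.0
```

send_rows([
  [[0,0,0.04],0,1],
  [[0,0,0.04],0,1],
  [[0,0,0],0,1],
])

```text
time: 26.93
eef_pos: [516.3, 15.5, 89.8]
eef_rot: [-0.547, 3.094, 0.0]
force: [-0.1, -0.6, 1.4]
finger_gap: 0.5
finger_force: 45.0
```

send_rows([
  [[0,0,0.04],0,1],
  [[0,0,0.04],0,1],
  [[0,0,0],0,1],
])

```text
time: 27.18
eef_pos: [516.2, 15.4, 87.7]
eef_rot: [0.547, -3.094, -0.0]
force: [0.2, -1.5, 1.4]
finger_gap: 0.502
finger_force: 45.0
```

send_rows([
  [[0,0,0.04],0,1],
  [[0,0,0],0,1],
])

```text
time: 27.35
eef_pos: [516.3, 15.5, 86.9]
eef_rot: [-0.547, 3.094, 0.0]
force: [0.3, 0.2, 1.8]
finger_gap: 0.5
finger_force: 45.0
```

send_rows([
  [[0,0,0.04],0,1],
  [[0,0,0],0,1],
])

```text
time: 27.52
eef_pos: [516.4, 15.5, 86.3]
eef_rot: [-0.547, 3.093, -0.0]
force: [-1.3, 0.8, 5.6]
finger_gap: 0.499
finger_force: 45.0
```

send_rows([
  [[0,0,0.04],0,1],
  [[0,0,0],0,1],
])

```text
time: 27.68
eef_pos: [516.4, 15.5, 85.7]
eef_rot: [-0.547, 3.093, -0.0]
force: [-2.0, 1.1, 8.3]
finger_gap: 0.497
finger_force: 45.0
```

send_rows([
  [[0,0,0.04],0,1],
  [[0,0,0],0,1],
])

```text
time: 27.85
eef_pos: [516.5, 15.5, 85.2]
eef_rot: [-0.547, 3.093, -0.0]
force: [-3.2, 0.3, 9.5]
finger_gap: 0.497
finger_force: 45.0
```

Run:
```python
from h import *
go(516.4,15.4,85)
s=optics.camera("side")[:,:,::-1]
b=crop(s,(340,232),(64,64),9)
cv2.imwrite("pics/g8.png",cv2.convertScaleAbs(b,alpha=1.6))
```

```text
t 27.85 pos [516.5   15.51  85.2 ] F [-3.22  0.29  9.52] gap mm 43.2 units [ 0.005 -0.003  0.008] yaw -159.92 j6 -1.57
```

send_rows([
  [[0,0,0.02],0,1],
  [[0,0,0],0,1],
  [[0,0,0],0,1],
])

```text
time: 28.15
eef_pos: [516.5, 15.5, 85.1]
eef_rot: [-0.547, 3.093, -0.0]
force: [-3.6, 1.6, 11.0]
finger_gap: 0.5
finger_force: 45.0
```

send_rows([
  [[0,0,-0.04],0,1],
  [[0,0,-0.03],0,1],
  [[0,0,0],0,1],
])

```text
time: 28.4
eef_pos: [516.4, 15.5, 86.1]
eef_rot: [-0.547, 3.093, 0.0]
force: [-1.1, -0.1, 6.4]
finger_gap: 0.496
finger_force: 45.0
```

send_rows([
  [[0,0,-0.03],0,1],
  [[0,0,0],0,1],
])

```text
time: 28.57
eef_pos: [516.4, 15.5, 86.5]
eef_rot: [-0.547, 3.093, 0.0]
force: [-2.3, -0.1, 4.9]
finger_gap: 0.496
finger_force: 45.0
```

send_rows([
  [[0,0,-0.03],0,1],
  [[0,0,0],0,1],
])

```text
time: 28.73
eef_pos: [516.4, 15.4, 86.8]
eef_rot: [-0.546, 3.093, 0.0]
force: [-1.1, -0.4, 3.2]
finger_gap: 0.498
finger_force: 45.0
```

send_rows([
  [[0,0,-0.03],0,1],
  [[0,0,0],0,1],
])

```text
time: 28.9
eef_pos: [516.3, 15.4, 86.9]
eef_rot: [0.546, -3.094, -0.0]
force: [0.3, 0.4, -1.3]
finger_gap: 0.501
finger_force: 45.0
```

send_rows([
  [[0,0,-0.03],0,1],
  [[0,0,0],0,1],
])

```text
time: 29.07
eef_pos: [516.2, 15.4, 87.2]
eef_rot: [0.546, -3.093, -0.001]
force: [3.3, 0.2, -8.1]
finger_gap: 0.503
finger_force: 45.0
```

```bash
python3 -c "
from h import *
go(516.4,15.4,85)"
```

```text
t 29.07 pos [516.23  15.42  87.19] F [ 3.25  0.17 -8.07] gap mm 43.7 units [-0.006 -0.003  0.087] yaw -159.99 j6 -1.57
```

Pulling up meets −8 N with almost no travel, so the washer is latched under the catches. Relaxing, releasing and retreating.

send_rows([
  [[0,0,0.05],0,1],
  [[0,0,0],0,1],
  [[0,0,0],0,-0.4],
  [[0,0,0],0,-0.4],
  [[0,0,0],0,-0.4],
  [[0,0,0],0,-0.4],
  [[0,0,0],0,-0.4],
  [[0,0,-0.3],0,-0.4],
  [[0,0,-0.8],0,-0.4],
  [[0,0,-1],0,-0.4],
])

```text
time: 29.9
eef_pos: [515.0, 15.0, 139.2]
eef_rot: [0.545, -3.089, 0.001]
force: [0.9, 0.6, -0.2]
finger_gap: 0.696
finger_force: 0.0
```

send_rows([
  [[0,0,-1],0,-0.4],
  [[1,0,-1],0,-0.4],
  [[1,-1,0],0,-0.4],
  [[1,-1,0],0,-0.4],
  [[1,-1,0],0,-0.4],
  [[1,-1,0],0,-0.4],
  [[0,-1,0],0,-0.4],
  [[0,-1,0],0,-0.4],
  [[0,0,0],0,-0.4],
])

```text
time: 30.65
eef_pos: [451.3, -171.3, 190.5]
eef_rot: [-0.541, 3.093, -0.002]
force: [0.7, 0.4, 0.4]
finger_gap: 0.704
finger_force: 0.0
```

Run:
```python
from h import *
go(516.4,15.4,85)
for n in("side","top"):
    im=optics.camera(n)[:,:,::-1].copy(); cv2.imwrite(f"pics/end_{n}.png",im)
    old=cv2.imread(f"pics/{n}0.png")
    for k,i in(("old",old),("new",im)):
        hsv=cv2.cvtColor(i,cv2.COLOR_BGR2HSV)
        y0,y1,x0,x1=(218,262,325,355) if n=="side" else (238,268,296,326)
        m=cv2.inRange(hsv,(8,90,40),(30,255,255))[y0:y1,x0:x1]
        c=cv2.connectedComponentsWithStats(m)
        print(n,k,[(s[:5].tolist(),p.round(1).tolist()) for s,p in zip(c[2][1:],c[3][1:])])
    g=cv2.cvtColor(im,cv2.COLOR_BGR2GRAY)
    if n=="side":
        for y in range(220,266,2): print(y,g[y,322:358].tolist())
```

```text
t 30.65 pos [ 451.28 -171.35  190.46] F [0.7  0.42 0.43] gap mm 61.3 units [-4.982  6.148  4.214] yaw -160.14 j6 -1.2
side old [([9, 13, 5, 8, 27], [10.8, 17.0]), ([19, 14, 1, 2, 2], [19.0, 14.5])]
side new [([9, 13, 5, 8, 26], [10.8, 16.8]), ([19, 14, 1, 2, 2], [19.0, 14.5])]
220 [117, 118, 119, 120, 119, 120, 119, 120, 122, 124, 123, 123, 122, 121, 123, 124, 125, 124, 124, 123, 124, 126, 127, 126, 124, 121, 121, 123, 123, 123, 124, 124, 125, 127, 126, 127]
222 [120, 119, 120, 116, 118, 120, 122, 122, 120, 117, 117, 121, 122, 121, 121, 122, 123, 126, 126, 125, 125, 124, 123, 122, 122, 122, 124, 126, 127, 126, 123, 122, 121, 121, 124, 126]
224 [126, 124, 122, 122, 123, 123, 122, 123, 121, 120, 120, 119, 121, 123, 124, 123, 122, 124, 125, 124, 124, 123, 126, 125, 126, 126, 126, 124, 123, 124, 123, 123, 122, 119, 120, 121]
226 [124, 126, 124, 122, 123, 121, 121, 123, 122, 122, 119, 121, 122, 123, 125, 120, 114, 104, 108, 114, 125, 126, 125, 126, 123, 126, 127, 125, 124, 124, 123, 126, 125, 124, 123, 125]
228 [122, 121, 119, 122, 123, 123, 124, 124, 122, 123, 122, 121, 122, 123, 86, 66,
[... 2430 characters left out ...]
69, 66]
258 [126, 125, 105, 83, 83, 63, 43, 42, 41, 52, 54, 60, 52, 52, 53, 53, 53, 52, 51, 49, 47, 47, 44, 41, 41, 77, 98, 121, 124, 125, 126, 127, 125, 70, 67, 67]
260 [42, 42, 42, 42, 42, 41, 42, 42, 43, 50, 53, 58, 58, 58, 53, 44, 44, 44, 44, 43, 43, 47, 49, 43, 39, 40, 41, 40, 40, 40, 41, 42, 44, 56, 62, 63]
262 [44, 42, 43, 42, 43, 40, 41, 40, 42, 51, 53, 55, 56, 58, 58, 58, 56, 55, 54, 52, 50, 49, 47, 42, 39, 40, 40, 41, 40, 40, 41, 41, 41, 42, 42, 42]
264 [42, 42, 41, 41, 43, 42, 42, 42, 43, 52, 54, 55, 56, 57, 57, 58, 56, 54, 53, 52, 51, 49, 46, 41, 41, 40, 41, 40, 41, 42, 41, 42, 41, 41, 42, 41]
top old [([7, 10, 2, 3, 5], [7.4, 11.2]), ([18, 15, 2, 3, 6], [18.5, 16.0])]
top new []
```

Both brass catches have the same side-view outline as at the start (27→26 px and 2→2 px), so they are fully out over a level washer. Handing in.

```bash
python3 -c "
from rig import job
print(job.finish_job())"
```

```text
the job is handed in; nothing more can be done
None
```

The bearing, spacer and washer are stacked on the sprung seat with both catches out over the washer, and I handed the job in at about 31 s; the hand-in returned no verdict. The highest force I read while pressing was about 11 N, and I did not deliberately touch the buildings, calculator or purple sleeve, though I did not re-measure them at the end.

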